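Index the die turret to the fourth die

TASK

On the goldsmith's bench stands a click-stop die turret. Turn it by its black handle so that the fourth die after the red one, counting clockwise as seen from above (the die next to the red one is the first), stands under the yellow-capped ram and the turret rests there in its click, then let go. Leave the hammer and the blue dish where they are.

Things in the scene. Friction and masses are not known exactly. Their poses are not given: they have to be found in the camera images.
- turret (a joint): angle (rad) of the turret, a metal disc 140 mm wide with 15 dies (one red, others dark) 24 degrees apart on a 55 mm radius. 0 = red die under the ram; grows turning anticlockwise seen from above: each 0.419 (one click) brings the next die clockwise of the red one under the ram. A spring pulls it into the nearest click, 0.1 N m to pass one. Starts 1 to 3 clicks past red. Stops at -0.15, 6.0.
- turret_grip (a point): centre of the black bar handle on the turret's upright axis, 102 mm above the bench; turns with the turret. The bar is 56 mm long along this frame's x, 16 mm thick along y, 40 mm tall, on an 18 mm stem; z is up. Die tips are 56 mm above the bench. A green arm fixed at one side of the turret holds the ram over the die ring; its yellow cap, 55 mm from the axis, is 82 mm above the bench.
- hammer: bystander: a loose hammer 240 mm long lying on the bench beside the turret, handle along its x; origin on its underside
- dish: bystander: a loose blue ceramic dish, 90 mm across and 30 mm high, beside the turret; origin at the centre of its underside
Mind the look-alikes: they are no part of the job. What is shaped like the part that bears turret but turquoise is not meant.

How it is judged:
At the end, for the whole second after the job is handed in: The fourth die clockwise from the red one is under the ram (turret at 1.676 rad within 0.175 rad, 10 degrees) and at rest, the hammer and the dish within 30 mm of where they started (value of joint turret between 1.501 and 1.85 rad and velocity of joint turret between -0.1 and 0.1 rad/s and distance of each of hammer, dish from where it was at the start of the episode below 0.03 m); the robot touches nothing.
It fails at once if the hammer is moved from its place (distance of hammer from where it was at the start of the episode above 0.03 m).
It fails at once if the dish is moved from its place (distance of dish from where it was at the start of the episode above 0.03 m).
It also fails if it takes over 32 s, if anything falls off the work surface, if the arm or the gripper's body presses on something with over 40 N, if the wrist force passes 120 N, or if a joint passes its speed limit or range.

ROBOT

A 7-joint arm with a two-finger parallel gripper is mounted at the origin on the work surface. World frame = base frame: x ahead of the robot, y to its left, z up, the work surface at z = 0. Lengths are in m, angles in rad, forces in N, time in s.
With the tool pointing down it reaches from about 0.4 to 0.85 m from the base axis. Payload 10.4 kg.
Tool frame: the origin (TCP) lies midway between the tips of the shut fingers; the grasp point (between the pads) lies 19 mm behind it (r.grasp_offset is the distance from the TCP to the grasp point, in m); z points along the fingers, y is the line along which they close (so a half turn about z gives the same grasp; the last joint's range is limited). The gripper opens to 87 mm and grips with 3 to 60 N. Pads are 19 mm wide; open, the fingers measure 117 mm over their backs; the gripper's body (75 mm by 190 mm) begins 51 mm behind the grasp point.
Start: joints at [-1.263, 0.332, -0.065, 1.46, 0.022, 1.35, -0.088], TCP at [0.203, 0.591, 0.223] pointing down, gripper open.
Joint ranges: [-2.6, 2.6], [-0.5, 2.12], [-1.47, 1.34], [0.16, 2.42], [-1.27, 4.41], [0.06, 2.06], [-2.6, 2.6]. Speed limits (rad/s): [2.22, 2.22, 2.79, 2.79, 3.14, 3.14, 3.14].

INTERFACE

Orientations are given as a unit quaternion [x, y, z, w].
In Python, from bench import r gives the robot as it stands.
- The arm moves only by the tool drive_tool, never from a script. Its argument "moves" is a list that holds one entry, the list of rows, each a list of 7 numbers: the shift along the tool's x, y, z in m, then the turn, a rotation vector about the tool's x, y, z in rad, then the opening, from 0 (shut) to 1 (fully open). In form: [[[tx, ty, tz, ax, ay, az, jaw], ...]]. A call has 1 to 10 rows; each row shifts and turns the commanded pose from where the row before left it, along the tool's axes as they then stand; what a row does not reach is not made up. A row lasts 1/10 s, in which the tool goes at most 50 mm and 8.59 degrees, less where a joint would pass 70% of its speed; a pose out of reach is approached as far as the arm can. A call is refused whole if a number of a shift passes 0.05 or a number of a turn 0.15, either way. A call with a gripper value outside its range is refused whole. The fingers move at their own pace and stop on an object; "squeeze" is the grip in N (left out, the last holds). Time passes only in rows, so rows that do not move let the fingers close. It gives the time, the measured TCP pose, the force, the opening and the grip force at its end, in the units of the state.
- r.read_state(): the state, without advancing time (a new reading comes with each control period).
- r.camera(name): name is "scene" or "top"; returns the picture (420x560x3 uint8, red, green, blue); there is no depth.
- r.camera_info(name): a dict with "mtx" (3x3 intrinsics, pixels), "rvec" (rotation vector, rad) and "tvec" (3), from world to camera coordinates, as OpenCV has them. Camera axes: x right, y down, z forward; pixel columns grow to the right and rows downward; lengths in m; the calibration is good to about 2 mm. A picture is of the moment at which its call begins. camera_info takes no time and is no camera call.
- r.close_job(): hands the job in; it is judged then, once.
Trained networks look in the newest picture that a camera, given by its name, has taken for a name from the list of things; names that differ only in an ending like _2 or _b are one class to them, and where a whole thing is asked for, a point or a joint stands for the part that bears it (a point fixed in the world has none). Each returns a list of dicts, best first, with "conf" (0 to 1); they miss things now and then, are a little off and sometimes report something else, mostly with a low value. They report only what shows in the picture. A call takes as long as a camera call. They do not tell look-alikes from the thing itself.
- r.find_in(camera, query): "bbox" ([left, top, right, bottom] in pixels, round what is visible of it).
- r.place_of(camera, query): "at" ([column, row] in pixels: a listed point, or the origin of a listed thing).
The state is a dict: "time": time; "joint_positions": joint angles; "joint_vel": joint speeds; "joint_torque": joint torques, N m; "ee_pos": TCP position; "eef_rot": TCP orientation; "ft_force": force on the tool from outside, world axes, zero at the start; "torque": the same for the moment, N m; "width": finger opening in m; "grip_force": force on a finger pad.
Only numpy, scipy, OpenCV 4.12 (cv2) and the standard library are available. Lean on these libraries where they do the work, as an engineer would, in place of code of your own. Each camera call takes 0.05 s, during which the arm holds its last target. There are 200 camera calls.

## Working session

There is one attempt and no reset: what is moved stays moved. The work goes in short steps, Python scripts to look and compute and a tool call to move; the robot and the scene stay as the last step left them, time stands still between calls to the robot, and variables do not carry over. Pictures are saved under pics/ and viewed, at most 10 in all, crops included, and the job is handed in when it is done.

Besides the shell and the picture viewer there is one more tool, called after "Request:" by a JSON object that holds its "fn" and its "kwargs". drive_tool: Moves the arm, as the interface text tells. Its arguments: {"type":"object","properties":{"moves":{"type":"array"},"squeeze":{"type":"number"}},"required":["moves"]}

```bash
mkdir -p pics; python3 - <<'E'
from bench import r
import cv2
for c in ("top","scene"):
    im=r.camera(c); cv2.imwrite(f"pics/{c}0.png",im[:,:,::-1])
    for q in ("turret_grip",): print(c,q,[(d['at'],round(d['conf'],2)) for d in r.place_of(c,q)])
    for q in ("turret","hammer","dish"): print(c,q,[(d['bbox'],round(d['conf'],2)) for d in r.find_in(c,q)])
    print({k:v for k,v in r.camera_info(c).items()})
s=r.read_state();print(s['time'],s['ee_pos'],s['eef_rot'],s['width'],r.grasp_offset)
E
```

```text
top turret_grip [([347.8, 276.1], 0.86), ([320.4, 177.1], 0.59)]
top turret [([297.4, 156.1, 347.9, 208.1], 0.79), ([317.4, 248.3, 370.4, 300.0], 0.68)]
top hammer [([229.2, 130.2, 261.6, 216.6], 0.86)]
top dish [([391.5, 184.9, 422.5, 218.3], 0.62)]
{'mtx': array([[497.87112886,   0.        , 280.70213471],
       [  0.        , 497.87112886, 212.84334146],
       [  0.        ,   0.        ,   1.        ]]), 'rvec': array([ 2.19941009, -2.18277918,  0.07517121]), 'tvec': array([0.05139486, 0.50382901, 1.33177237])}
scene turret_grip [([216.4, 229.1], 0.86), ([206.6, 136.4], 0.68)]
scene turret [([190.0, 219.4, 259.6, 277.0], 0.71), ([185.1, 122.9, 241.6, 183.4], 0.69)]
scene hammer [([303.4, 215.3, 345.5, 322.8], 0.87)]
scene dish [([106.7, 205.7, 149.3, 241.2], 0.66)]
{'mtx': array([[393.55899707,   0.        , 279.20038355],
       [  0.        , 393.55899707, 206.59068128],
       [  0.        ,   0.        ,   1.        ]]), 'rvec': array([ 1.86795585,  1.94818286, -0.58426305]), 'tvec': array([-0.03621727, -0.38769894,  1.18228419])}
0.5 [0.20296221 0.5911231  0.22252058] [ 1.64630849e-01  9.86355252e-01 -6.10580594e-06 -7.95660772e-06] 0.08706265528508246 0.0187
```

View pics/top0.png

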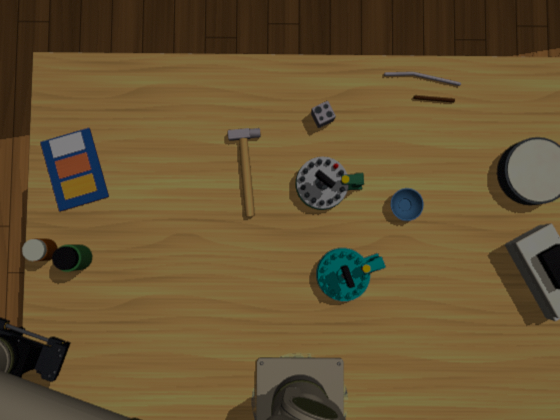

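View pics/scene0.png

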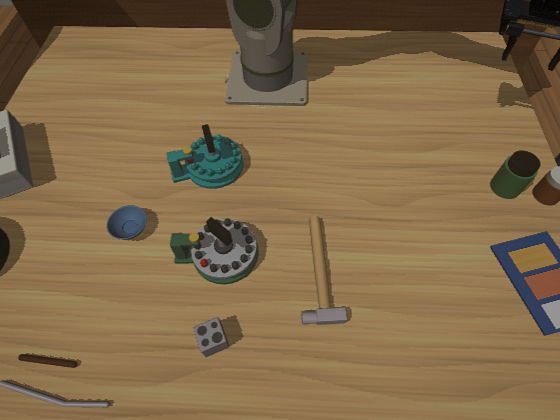

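The candidates are the metal turret with the red die at top (322,180) / scene (224,245), and the turquoise look-alike at top (345,275) / scene (213,160). I choose the metal one. The hammer is at top (247,170) and the dish at (407,205). Next I check the choice in one close crop and measure it.

```bash
cat > h.py <<'E'
import numpy as np, cv2
from bench import r
def cam(c):
    i=r.camera_info(c); return i['mtx'],i['rvec'],i['tvec']
def px2w(c,px,z):
    K,rv,tv=cam(c); R=cv2.Rodrigues(rv)[0]; o=-R.T@tv
    d=R.T@np.append(cv2.undistortPoints(np.array([[px]],float),K,None)[0,0],1)
    return o+d*(z-o[2])/d[2]
def w2px(c,P):
    return cv2.projectPoints(np.array(P,float).reshape(-1,3),*cam(c)[1:],cam(c)[0],None)[0][:,0]
def tri(pa,pb):
    Ps=[K@np.c_[cv2.Rodrigues(rv)[0],tv] for K,rv,tv in (cam("top"),cam("scene"))]
    X=cv2.triangulatePoints(Ps[0],Ps[1],np.array(pa,float),np.array(pb,float))[:,0]; return X[:3]/X[3]
E
python3 - <<'E'
from h import *
t=cv2.imread("pics/top0.png");s=cv2.imread("pics/scene0.png")
a=cv2.resize(t[145:220,285:375],None,fx=6,fy=6,interpolation=cv2.INTER_CUBIC)[:, :400]
b=cv2.resize(s[205:285,165:265],None,fx=5,fy=5,interpolation=cv2.INTER_CUBIC)[:, :]
a=cv2.resize(t[150:215,290:368],None,fx=5,fy=5,interpolation=cv2.INTER_CUBIC)
b=cv2.resize(s[212:285,168:262],None,fx=4,fy=4,interpolation=cv2.INTER_CUBIC)
h=max(len(a),len(b));f=lambda x:cv2.copyMakeBorder(x,0,h-len(x),0,0,0)
cv2.imwrite("pics/crop0.png",np.hstack([f(a),f(b)]))
print(tri((320.4,177.1),(216.4,229.1)), px2w("top",(320.4,177.1),.102), px2w("scene",(216.4,229.1),.102))
def blob(im,lo,hi,box):
    m=cv2.inRange(cv2.cvtColor(im,cv2.COLOR_BGR2HSV),lo,hi);k=np.zeros_like(m);x0,y0,x1,y1=box;k[y0:y1,x0:x1]=m[y0:y1,x0:x1]
    p=np.argwhere(k)[:,::-1];return p.mean(0),len(p)
for c,im,box in(("top",t,(295,150,365,210)),("scene",s,(180,215,265,285))):
    y,n=blob(im,(18,150,100),(35,255,255),box) if c=="top" else blob(im,(20,150,100),(35,255,255),box)
    rd,m=blob(im,(0,150,60),(8,255,255),box)
    print(c,'yellow',y,n,px2w(c,y,.082),'red',rd,m,px2w(c,rd,.056))
R=cv2.Rodrigues
from scipy.spatial.transform import Rotation as Ro
print(Ro.from_quat(r.read_state()['eef_rot']).as_matrix().round(3))
E
```

```text
[ 0.58894434 -0.04889946  0.11749026] [ 0.58990546 -0.04482353  0.102     ] [ 0.58147047 -0.06094576  0.102     ]
top yellow [345.         178.66666667] 42 [ 0.58908371 -0.1101845   0.082     ] red [335.42857143 165.5       ] 14 [ 0.62741297 -0.08837241  0.056     ]
scene yellow [193.42465753 236.95890411] 73 [ 0.59039369 -0.10977767  0.082     ] red [203.6   262.525] 40 [ 0.63420018 -0.08694016  0.056     ]
[[-0.946  0.325 -0.   ]
 [ 0.325  0.946 -0.   ]
 [ 0.    -0.    -1.   ]]
```

View pics/crop0.png

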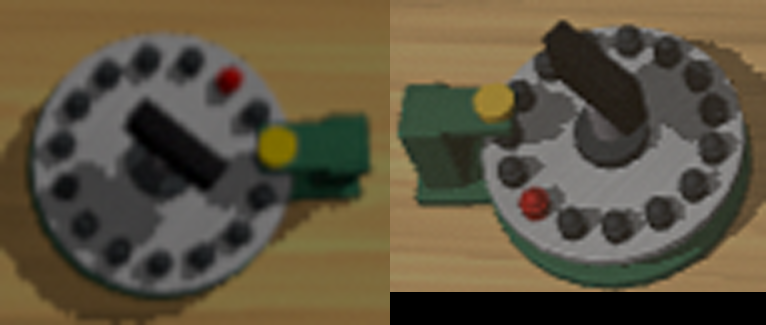

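The crop confirms the metal turret. In the left half, red is at (229,78), one dark die at (257,113), and the next is hidden under the cap at (277,146), so it is about 2 clicks past red. It needs about 48° more anticlockwise. Next I fit the axis from the dies and get the handle direction.

```bash
python3 - <<'E'
from h import *
from scipy.optimize import least_squares
d=np.array([(229,78),(191,61),(147,58),(107,74),(77,104),(61,145),(65,187),(86,224),(119,252),(160,265),(202,259),(239,234),(263,196),(257,113)],float)
up=lambda p:(np.array(p,float)+.5)/5-.5+(290,150)
W=np.array([px2w("top",up(p),.056) for p in d])
f=least_squares(lambda q:np.hypot(W[:,0]-q[0],W[:,1]-q[1])-q[2],(.59,-.05,.055)).x;print('axis,rad',f)
ang=np.degrees(np.arctan2(W[:,1]-f[1],W[:,0]-f[0]));cap=np.array([.5897,-.110]);ca=np.degrees(np.arctan2(*(cap-f[:2])[::-1]))
print('red-ram deg',(ang[0]-ca)%360, 'cap dist',np.hypot(*(cap-f[:2])),'mod24',((ang-ang[0])%24).round(1))
C=np.array([px2w("top",up(p),.122) for p in [(147,97),(126,125),(207,192),(229,163)]]);print(C.mean(0))
v=(C[0]+C[1]-C[2]-C[3])/2;hd=np.degrees(np.arctan2(v[1],v[0]));print('handle len,dir',np.hypot(*v[:2]),hd)
S=r.read_state();from scipy.spatial.transform import Rotation as Ro
M=Ro.from_quat(S['eef_rot']).as_matrix();print('tool y dir',np.degrees(np.arctan2(M[1,1],M[0,1])), 'target tool y',(hd+90)%180)
t=np.array([f[0],f[1],.2])-S['ee_pos'];print('tool shift to axis z=.2',M.T@t)
E
```

```text
axis,rad [ 0.58425271 -0.0547123   0.05501245]
red-ram deg 46.993847160343684 cap dist 0.05555539796724942 mod24 [ 0.  23.1 23.6 23.6 23.2 23.5 22.9 22.7 22.9 22.6 21.8 22.4 23.5 23.1]
[ 0.58386685 -0.05479166  0.122     ]
handle len,dir 0.052704723737847445 50.93436084477036
tool y dir 71.048419201856 target tool y 140.93436084477037
tool shift to axis z=.2 [-0.57036966 -0.48699518  0.02251992]
```

Request:
{"fn": "drive_tool", "kwargs": {"moves": [[[-0.0356,-0.0304,0.0014,0,0,0,1],[-0.0356,-0.0304,0.0014,0,0,0,1],[-0.0356,-0.0304,0.0014,0,0,0,1],[-0.0356,-0.0304,0.0014,0,0,0,1],[-0.0356,-0.0304,0.0014,0,0,0,1],[-0.0356,-0.0304,0.0014,0,0,0,1],[-0.0356,-0.0304,0.0014,0,0,0,1],[-0.0356,-0.0304,0.0014,0,0,0,1],[-0.0356,-0.0304,0.0014,0,0,0,1],[-0.0356,-0.0304,0.0014,0,0,0,1]]], "squeeze": 20}}

```text
time: 1.5
ee_pos: [0.4416, 0.1863, 0.2088]
eef_rot: [0.165, 0.986, 0.0, 0.0]
ft_force: [0.8, 0.2, 0.1]
width: 0.0872
grip_force: 0.0
```

Request:
{"fn": "drive_tool", "kwargs": {"moves": [[[-0.0356,-0.0304,0,0,0,0,1],[-0.0356,-0.0304,0,0,0,0,1],[-0.0356,-0.0304,0,0,0,0,1],[-0.0356,-0.0304,0,0,0,0,1],[-0.0356,-0.0304,0,0,0,0,1],[-0.0356,-0.0304,0,0,0,0,1],[0,0,0,0,0,0.148,1],[0,0,0,0,0,0.148,1],[0,0,0,0,0,0.148,1],[0,0,0,0,0,0.148,1]]]}}

```text
time: 2.5
ee_pos: [0.5838, -0.054, 0.2085]
eef_rot: [0.448, 0.894, 0.0, -0.0]
ft_force: [-0.7, -0.4, 0.5]
width: 0.0869
grip_force: 0.0
```

Request:
{"fn": "drive_tool", "kwargs": {"moves": [[[0,0,0,0,0,0.148,1],[0,0,0,0,0,0.148,1],[0,0,0,0,0,0.148,1],[0,0,0,0,0,0.148,1],[0,0,0,0,0,0.148,1],[0,0,0,0,0,0.148,1],[0,0,0,0,0,0.148,1],[0,0,0,0,0,0.148,1],[0,0,0,0,0,0.148,1],[0,0,0,0,0,0,1]]]}}

```text
time: 3.5
ee_pos: [0.5838, -0.0537, 0.2085]
eef_rot: [0.904, 0.428, 0.0, 0.0]
ft_force: [-0.5, 0.7, -0.3]
width: 0.0869
grip_force: 0.0
```

```bash
python3 - <<'E'
from h import *
from scipy.spatial.transform import Rotation as Ro
S=r.read_state();M=Ro.from_quat(S['eef_rot']).as_matrix()
print(S['time'],S['ee_pos'],S['joint_positions'],'y dir',np.degrees(np.arctan2(M[1,1],M[0,1])))
print(M.T@(np.array([.584,-.055,.09])-S['ee_pos']),M.round(3).tolist())
cv2.imwrite("pics/scene1.png",cv2.resize(r.camera("scene")[150:300,120:320,::-1],None,fx=4,fy=4))
E
```

```text
3.5 [ 0.58375254 -0.05370441  0.20853509] [-0.65440525  0.31925567  0.82670815  1.6248326  -0.24172188  1.30407244
 -0.47484672] y dir -39.31365888569852
[-0.00084734  0.00100983  0.1185351 ] [[0.634, 0.774, 0.0], [0.774, -0.634, -0.0], [0.0, 0.0, -1.0]]
```

View pics/scene1.png

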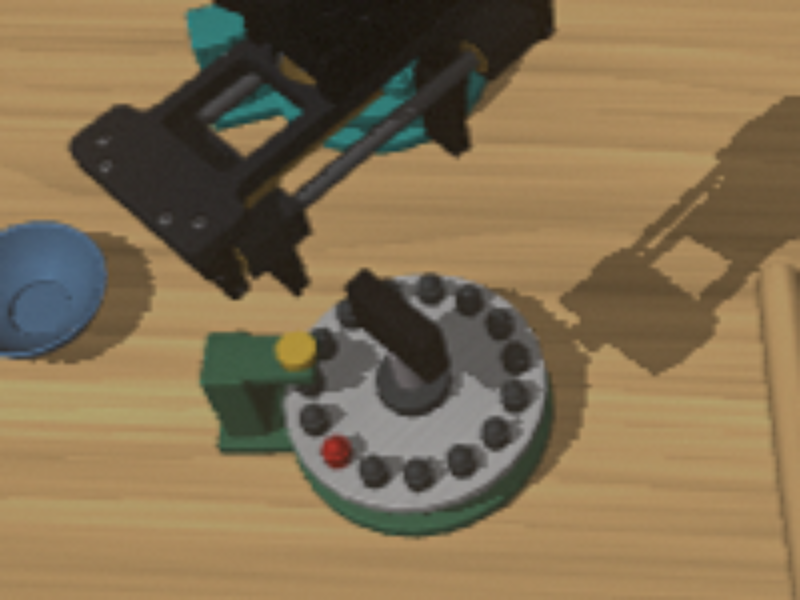

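The open gripper (fingers near (270,270) and (455,130)) stands above the metal turret, aligned across the handle at (400,330). The red die at (337,452) is unchanged. Now I descend and close.

Request:
{"fn": "drive_tool", "kwargs": {"moves": [[[0,0,0.03,0,0,0,1],[0,0,0.03,0,0,0,1],[0,0,0.03,0,0,0,1],[0,0,0.0275,0,0,0,1],[0,0,0,0,0,0,1]]]}}

```text
time: 4.05
ee_pos: [0.5814, -0.0535, 0.0878]
eef_rot: [0.902, 0.431, -0.003, -0.001]
ft_force: [-0.5, 0.8, 0.0]
width: 0.0869
grip_force: 0.0
```

Request:
{"fn": "drive_tool", "kwargs": {"moves": [[[0,0,0,0,0,0,0],[0,0,0,0,0,0,0],[0,0,0,0,0,0,0],[0,0,0,0,0,0,0],[0,0,0,0,0,0,0],[0,0,0,0,0,0,0],[0,0,0,0,0,0,0],[0,0,0,0,0,0,0]]], "squeeze": 20}}

```text
time: 4.85
ee_pos: [0.5837, -0.0539, 0.091]
eef_rot: [0.903, 0.429, -0.0, -0.0]
ft_force: [-0.2, -0.1, -0.9]
width: 0.0308
grip_force: 0.0
```

Request:
{"fn": "drive_tool", "kwargs": {"moves": [[[0,0,0,0,0,0,0],[0,0,0,0,0,0,0],[0,0,0,0,0,0,0],[0,0,0,0,0,0,0],[0,0,0,0,0,0,0]]], "squeeze": 25}}

```text
time: 5.35
ee_pos: [0.5857, -0.0557, 0.0912]
eef_rot: [0.903, 0.429, 0.001, 0.002]
ft_force: [11.3, -6.4, -9.9]
width: 0.0157
grip_force: 25.0
```

Gripped, with width 15.7 mm. The handle pulls the tool about 3 mm along its +y, so I recentre, then turn anticlockwise (negative tool z).

Request:
{"fn": "drive_tool", "kwargs": {"moves": [[[0,0.003,0,0,0,0,0],[0,0,0,0,0,0,0],[0,0,0,0,0,-0.07,0],[0,0,0,0,0,-0.07,0],[0,0,0,0,0,-0.07,0],[0,0,0,0,0,-0.07,0]]], "squeeze": 30}}

```text
time: 5.95
ee_pos: [0.5856, -0.0556, 0.0911]
eef_rot: [0.834, 0.552, -0.0, -0.001]
ft_force: [-4.7, 0.6, 5.4]
width: 0.0159
grip_force: 30.0
```

Request:
{"fn": "drive_tool", "kwargs": {"moves": [[[0,0,0,0,0,-0.07,0],[0,0,0,0,0,-0.07,0],[0,0,0,0,0,-0.07,0],[0,0,0,0,0,-0.07,0],[0,0,0,0,0,-0.07,0],[0,0,0,0,0,-0.07,0],[0,0,0,0,0,-0.07,0],[0,0,0,0,0,-0.07,0],[0,0,0,0,0,0,0],[0,0,0,0,0,0,0]]]}}

```text
time: 6.95
ee_pos: [0.585, -0.0556, 0.0911]
eef_rot: [0.65, 0.76, -0.0, -0.001]
ft_force: [-6.6, 1.6, 7.5]
width: 0.016
grip_force: 30.0
```

```bash
python3 - <<'E'
from h import *
from scipy.spatial.transform import Rotation as Ro
S=r.read_state();M=Ro.from_quat(S['eef_rot']).as_matrix()
print(S['time'],S['ee_pos'],S['torque'],'y dir',np.degrees(np.arctan2(M[1,1],M[0,1])))
cv2.imwrite("pics/scene2.png",cv2.resize(r.camera("scene")[150:300,120:320,::-1],None,fx=4,fy=4))
E
```

```text
6.95 [ 0.58496059 -0.05555012  0.09113303] [0.21361862 1.58750301 0.16468376] y dir 8.953878621179717
```

View pics/scene2.png

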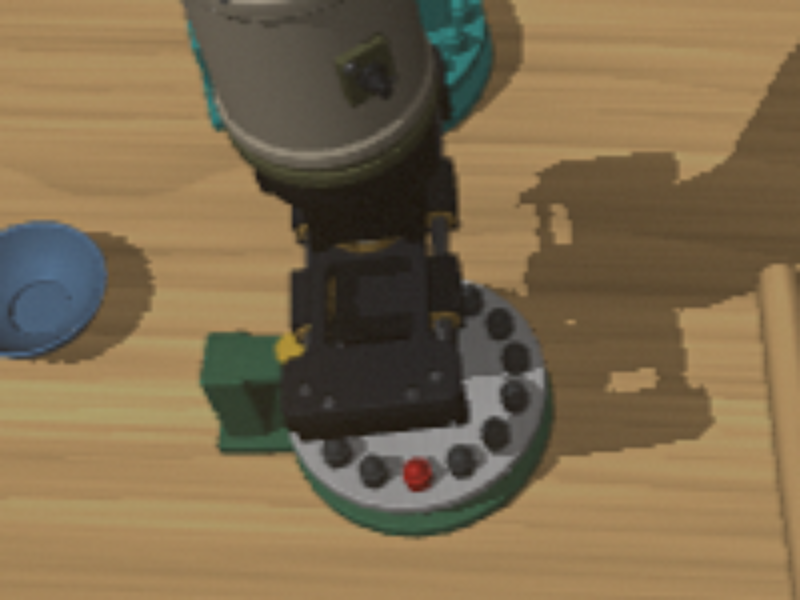

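The red die has moved two die places, from (337,452) to (418,474), and the turret is in its click. Now I release and lift.

Request:
{"fn": "drive_tool", "kwargs": {"moves": [[[0,0,0,0,0,0,0.6],[0,0,0,0,0,0,0.6],[0,0,0,0,0,0,0.6],[0,0,0,0,0,0,0.6],[0,0,0,0,0,0,0.6],[0,0,0,0,0,0,0.6],[0,0,0,0,0,0,0.6]]]}}

```text
time: 7.7
ee_pos: [0.5861, -0.0558, 0.091]
eef_rot: [0.65, 0.76, 0.0, -0.0]
ft_force: [0.4, -0.4, 0.4]
width: 0.0514
grip_force: 0.0
```

Request:
{"fn": "drive_tool", "kwargs": {"moves": [[[0,0,-0.02,0,0,0,0.6],[0,0,-0.03,0,0,0,0.6],[0,0,-0.03,0,0,0,0.6],[0,0,-0.03,0,0,0,0.6],[-0.04,0,0,0,0,0,0.6],[-0.04,0,0,0,0,0,0.6],[-0.04,0,0,0,0,0,0.6],[-0.04,0,0,0,0,0,0.6],[0,0,0,0,0,0,0.6],[0,0,0,0,0,0,0.6]]]}}

```text
time: 8.7
ee_pos: [0.6106, -0.2151, 0.2007]
eef_rot: [0.651, 0.759, -0.0, -0.0]
ft_force: [0.0, 0.3, 0.3]
width: 0.0525
grip_force: 0.0
```

```bash
python3 - <<'E'
from h import *
S=r.read_state();print(S['time'],S['ee_pos'],S['ft_force'],S['width'])
a=r.camera("top")[140:220,280:380,::-1];b=r.camera("scene")[205:285,165:265,::-1]
cv2.imwrite("pics/end.png",cv2.resize(np.hstack([a,b]),None,fx=4,fy=4))
for c in("top","scene"):print([r.find_in(c,q)[:1] for q in("hammer","dish")])
E
```

```text
8.7 [ 0.61055657 -0.21510211  0.20071552] [0.03280675 0.26081641 0.26839668] 0.05253445773574655
[[{'bbox': [226.6, 129.5, 262.7, 218.1], 'conf': 0.72}], []]
[[{'bbox': [302.8, 214.0, 344.9, 324.9], 'conf': 0.59}], [{'bbox': [118.0, 204.4, 149.1, 241.0], 'conf': 0.64}]]
```

View pics/end.png

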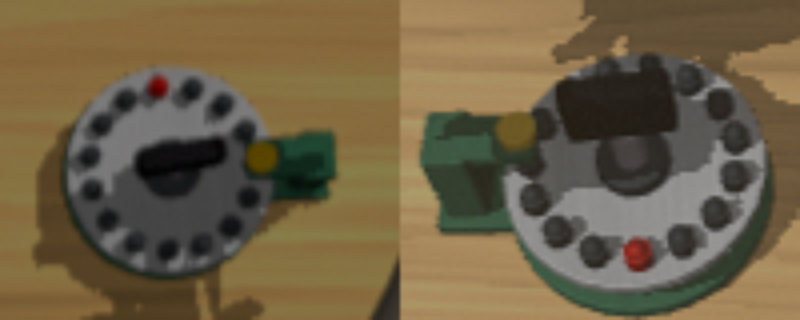

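The top view on the left shows red at (158,87). Clockwise from it come dies at (192,90), (222,105) and (245,131), and the fourth is under the cap at (262,157). The hammer and dish have not moved.

```bash
python3 -c "
from bench import r
print(r.close_job())"
```

```text
the job is handed in; nothing more can be done
None
```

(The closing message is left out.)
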